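# Close the cut-outs tub and slide it into its bay under the shelf riser

### The arm

A 7-joint arm with a two-finger parallel gripper is mounted at the origin on the work surface. World frame = base frame: x ahead of the robot, y to its left, z up, the work surface at z = 0. Lengths are in m, angles in rad, forces in N, time in s.
With the tool pointing down it reaches from about 0.4 to 0.85 m from the base axis. Payload 4.5 kg.
Tool frame: the origin (TCP) lies on the centre line of the jaws, within the pads' length; the fingertips stand 8 mm ahead of it and the grasp point (between the pads) lies 11 mm behind it; z points along the fingers, x is the direction in which the jaws open and shut, and the axes are right-handed (so a half turn about z gives the same grasp; the last joint's range is limited). The gripper opens to 85 mm and grips with 20 to 120 N. Pads are 22 mm wide; open, the fingers measure 114 mm over their backs; the gripper's body (76 mm by 85 mm) begins 54 mm behind the grasp point. The pads swing forward as they close: fully open they stand 13 mm farther back than shut.
Start: joints at [1.355, 0.689, -0.195, 1.565, 0.157, 0.902, -0.215], TCP at [0.155, -0.606, 0.239] pointing down, gripper open.
Joint ranges: [-3.01, 3.01], [-0.46, 2.08], [-1.47, 1.51], [0.13, 2.56], [-1, 4.14], [0.04, 2.09], [-2.66, 2.66]. Speed limits (rad/s): [2.57, 2.57, 3.14, 3.14, 3.14, 3.14, 3.14].

### API

Orientations are given as a rotation vector (axis times angle).
In Python, from workcell import ctrl gives the robot as it stands. The module is installed in compiled form; this text tells all that it offers.
- The arm moves only by the tool move_arm, never from a script. Its argument "steps" is a list of rows, each an object of numbers: "fingers": the opening, from 0 (shut) to 1 (fully open); "dx", "dy", "dz": the shift along the world's x, y, z in m; "wx", "wy", "wz": the turn, a rotation vector about the world's x, y, z in rad. A call has 1 to 12 rows; each row shifts and turns the commanded pose from where the row before left it; what a row does not reach is not made up. A row lasts 1/10 s, in which the tool goes at most 50 mm and 8.59 degrees, less where a joint would pass 70% of its speed; a pose out of reach is approached as far as the arm can. A call with a gripper value outside its range is refused whole. The fingers move at their own pace and stop on an object; "grip_force" is the grip in N (left out, the last holds). Time passes only in rows, so rows that do not move let the fingers close. It gives the time, the measured TCP pose, the force and the opening at its end, in the units of the state.
- ctrl.observe(): the state, without advancing time (a new reading comes with each control period).
- ctrl.snapshot(name): name is "side" or "top"; returns a dict with "frame" (420x560x3 uint8, red, green, blue), "mtx" (3x3 intrinsics, pixels), "R" (3x3) and "t" (3): a world point X has camera coordinates R X + t. Camera axes: x right, y down, z forward; pixel columns grow to the right and rows downward; lengths in m; the calibration is good to about 2 mm. A picture is of the moment at which its call begins. There is no depth.
- ctrl.hand_in(): hands the job in, once; it reports no verdict.
The state is a dict: "clock": time; "qpos": joint angles; "dq": joint speeds; "tau": joint torques, N m; "eef_pos": TCP position; "tool_rot": TCP orientation; "wrist_force": force on the tool from outside, world axes, zero at the start; "moment": the same for the moment, N m; "finger_gap": opening from 0.0 (shut) to 1.0 (fully open).
Only numpy, scipy, OpenCV 4.12 (cv2) and the standard library are available. Lean on these libraries where they do the work, as an engineer would, in place of code of your own. Each camera call takes 0.05 s, during which the arm holds its last target. There are 200 camera calls.

### The job

Put the orange lid on the open white tub of cut-outs and press it down until it is seated level all round. Then slide the closed tub by its front grip, keeping it down on the table, under the low wooden shelf riser into the free blue-felted bay, grip towards the front, until it is fully home against the stop. Let go, and leave the other things where they are.

Things in the scene. Friction and masses are not known exactly. Their poses are not given: they have to be found in the camera images.
- tub: Open-topped white tub, 130 long (its x) x 104 wide (y) x 56 mm high, walls 4 mm, coloured cut-outs inside, 0.45 kg. Origin: centre of its underside; z up. A black grip fin stands on its front (-x) face. Sprung rubber beads along the inside of the long walls, 4 mm below the rim, grip the lid's plug: a lid merely laid on stays 5 to 8 mm high and takes 5 to 12 N of push to seat.
- tub_grip (a point): Middle of the tub's black upright grip fin, at x = -89, z = 35 mm in the tub's frame. The fin is 16 mm thick (y) and 45 mm long (x from -65 to -110 mm), from 2 to 52 mm above the table. Take it from above, fingers closing along the tub's y.
- lid: Orange lid, plate 134 (its x) x 108 (y) x 5 mm, under it a tapered plug 118 x 92 mm, 12 mm deep (2 mm play in the tub each side). Origin: centre of the plate's underside, which meets the rim: 12 mm above the table as it lies, 56 mm above the tub's origin when seated. On top a black grip ridge 60 (x) x 18 (y) mm, its top 25 mm above the origin. Fits either way round; z up.
- felt: Thin blue felt in the riser's free bay. Origin: where the tub's origin is when home, its rear on the stop; x points into the bay, and the tub's x goes along it. Bay 120 mm wide, dividers from x = -30 mm inwards. Shelf over it from x = -22 mm inwards, underside 86, top 101 mm above the table; the closed tub (81 mm over the lid's ridge) just passes. The tub's front 43 mm and grip stay outside.
- riser: Fixed pale wooden shelf riser, 288 mm wide (y), 101 mm high, two bays 120 mm wide with centres at y = +68 and -68 mm; dividers 16 mm thick; low dark stop 30 mm high at x = 65 mm. Origin on the table midway between the two bays, on the line of the tubs' home centres; x points away from the robot.
- stored_box: Closed green box, 105 (x) x 104 (y) x 72 mm, standing in the riser's other bay, its front 40 mm before and its rear 65 mm behind its origin (which lies on its underside). Leave it.
- gift_box: Orange gift box 79 x 104 x 45 mm standing on top of the riser (origin: centre of underside). Leave it.
- glue: Glue bottle, 56 mm across, 110 mm tall, red cap. Origin: centre of underside. Leave it.
- jar: Amber glass jar with steel cap, 64 mm across, 75 mm tall. Origin: centre of underside. Leave it.
- knife_tray: Pale wooden tray 200 x 130 x 28 mm with knives. Origin: centre of underside. Leave it.
- brush: Paint brush 190 mm long lying on the table. Leave it.
There are look-alikes about, which are no part of the job. Of the things shaped like the tub, the white one is meant. What is shaped like the lid but red is not meant.

How it is judged:
By the outcome, as a careful person would: the job done as asked, in the order asked, and still so for the second after the job is handed in, with the robot touching nothing.
It also fails if it takes over 61 s, if anything falls off the work surface, if the arm or the gripper's body presses on something with over 40 N, if the wrist force passes 120 N, or if a joint passes its speed limit or range.

## Working session

There is one attempt and no reset: what is moved stays moved. The work goes in short steps, Python scripts to look and compute and a tool call to move; the robot and the scene stay as the last step left them, time stands still between calls to the robot, and variables do not carry over. Pictures are saved under pics/ and viewed, about 8 in all and at most 12, crops included, and the job is handed in when it is done.

Besides the shell and the picture viewer there is one more tool, called after "Request:" as name([rows], argument=value, ...), one row to a line, values as JSON. move_arm: Moves the arm, as the interface text tells. Its arguments: {"type":"object","properties":{"steps":{"type":"array","items":{"type":"object","properties":{"fingers":{"type":"number"},"dx":{"type":"number"},"dy":{"type":"number"},"dz":{"type":"number"},"wx":{"type":"number"},"wy":{"type":"number"},"wz":{"type":"number"}}}},"grip_force":{"type":"number"}},"required":["steps"]}

```bash
mkdir -p pics
cat > h.py <<'E'
import numpy as np, cv2
from workcell import ctrl
def snap(n):
    s=ctrl.snapshot(n); s['mtx']=np.array(s['mtx']);s['R']=np.array(s['R']);s['t']=np.array(s['t']); return s
def save(s,f,crop=None,k=1):
    im=s['frame'][:,:,::-1]
    if crop: x0,y0,x1,y1=crop; im=im[y0:y1,x0:x1]
    cv2.imwrite('pics/'+f,cv2.resize(im,None,fx=k,fy=k,interpolation=cv2.INTER_CUBIC))
def ray(s,uv,z):
    d=s['R'].T@np.linalg.solve(s['mtx'],[uv[0],uv[1],1.]); c=-s['R'].T@s['t']
    return c+d*(z-c[2])/d[2]
def proj(s,X):
    p=s['mtx']@(s['R']@np.array(X)+s['t']); return p[:2]/p[2]
E
python3 - <<'E'
from h import *
for n in('top','side'):
    s=snap(n); save(s,n+'0.png',k=1.4); print(n,-s['R'].T@s['t'],s['R'].round(2).tolist(),s['mtx'][0,0])
    np.save('pics/'+n+'0.npy',s,allow_pickle=True)
print(ctrl.observe())
E
```

```text
top [ 0.22380754 -0.01834441  1.39046949] [[0.06, -1.0, 0.01], [-0.97, -0.06, -0.23], [0.23, 0.01, -0.97]] 422.95642929740046
side [-0.36559901  0.83840338  0.89437404] [[-0.69, -0.73, 0.02], [-0.42, 0.37, -0.83], [0.59, -0.58, -0.56]] 426.6035810431135
{'clock': 0.1, 'qpos': array([ 1.35480891,  0.68989996, -0.19455294,  1.56621806,  0.15730274,
        0.90254399, -0.21510952]), 'dq': array([ 0.00130002, -0.00138989, -0.00131292, -0.00289869, -0.00126351,
        0.00073876, -0.00020695]), 'tau': array([-3.41858387e-03, -5.40598226e+01, -1.27135757e+00, -1.58986956e+01,
        9.38766345e-03,  4.41590179e-03,  2.04006062e-05]), 'eef_pos': array([ 0.15432958, -0.60505663,  0.23857104]), 'tool_rot': array([-2.48020696e+00,  1.92672511e+00,  2.17888759e-03]), 'wrist_force': array([ 0.17861038, -0.07632014, -0.40227029]), 'moment': array([-0.03533113,  0.02481971, -0.0562395 ]), 'finger_gap': 0.9987718304863735}
```

View pics/top0.png

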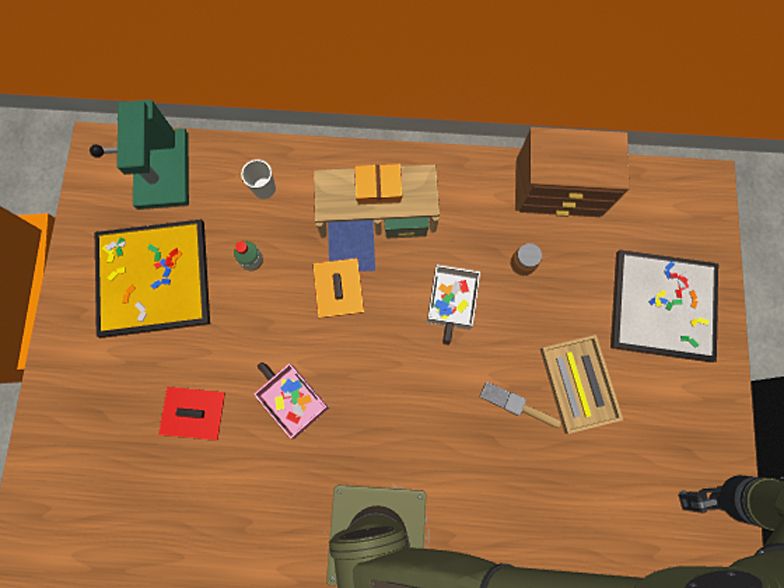

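View pics/side0.png

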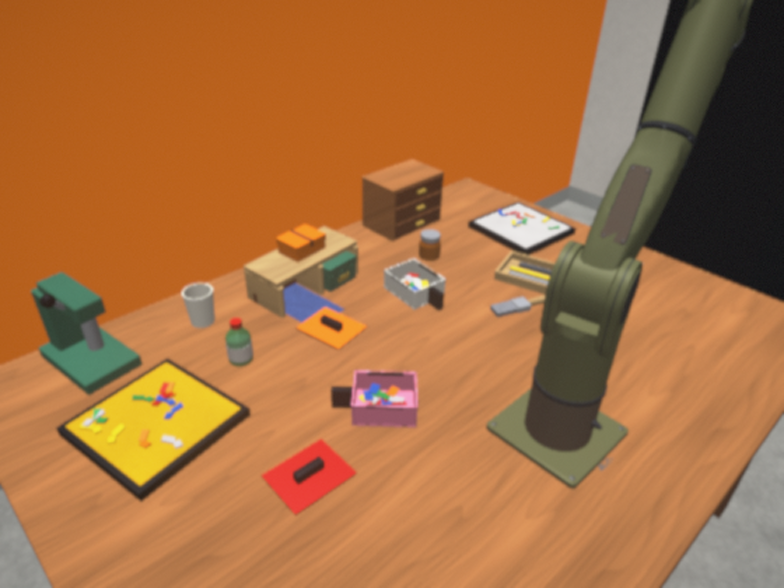

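Top picture (×1.4): the orange lid is at (338,287) just in front of the felt bay (352,245), the white tub at (455,296) with its fin at (448,333). The riser's top front edge is at row ≈218, with the green box in the right bay. The side view agrees.

```bash
cat >> h.py <<'E'
def mask(s,lo,hi,roi):
    hsv=cv2.cvtColor(s['frame'],cv2.COLOR_RGB2HSV); m=cv2.inRange(hsv,lo,hi); k=np.zeros_like(m); x0,y0,x1,y1=roi; k[y0:y1,x0:x1]=m[y0:y1,x0:x1]; return k
def big(m):
    c=max(cv2.findContours(m,cv2.RETR_EXTERNAL,cv2.CHAIN_APPROX_NONE)[0],key=cv2.contourArea); return c[:,0,:].astype(float)
def rect(s,m,z):
    P=np.array([ray(s,p,z)[:2] for p in big(m)])
    (c,wh,a)=cv2.minAreaRect((P*1000).astype(np.float32)); return np.round(c,1),np.round(wh,1),round(a,1)
E
python3 - <<'E'
from h import *
s=np.load('pics/top0.npy',allow_pickle=True).item()
im=s['frame'];hsv=cv2.cvtColor(im,cv2.COLOR_RGB2HSV)
for p in [(230,190),(258,190),(241,204),(309,212),(340,195),(327,191),(320,237),(250,175),(250,145),(230,220),(310,155)]: print(p,hsv[p[1],p[0]])
roi=(215,175,270,235)
m=mask(s,(10,140,200),(25,255,255),roi); print('lid',rect(s,m,.017))
m=mask(s,(0,0,0),(180,255,80),(225,185,260,225)); print('ridge',rect(s,m,.037))
m=mask(s,(0,0,170),(180,60,255),(295,180,350,240)); print('tub',rect(s,m,.056))
m=mask(s,(0,0,0),(180,255,70),(305,233,335,252)); print('fin',rect(s,m,.052), 'mid',ray(s,big(m).mean(0),.052))
m=mask(s,(105,80,40),(130,255,255),(225,150,275,195)); print('felt',rect(s,m,.001))
m=mask(s,(8,30,120),(25,140,255),(215,110,325,180))
save(s,'z.png',(210,105,355,260),5)
E
```

```text
(230, 190) [ 18 193 234]
(258, 190) [114 107 136]
(241, 204) [ 8 34 83]
(309, 212) [ 9 24 73]
(340, 195) [18 38 80]
(327, 191) [ 13  82 197]
(320, 237) [ 9 29 87]
(250, 175) [114 100 128]
(250, 145) [ 17 120 194]
(230, 220) [ 18 197 233]
(310, 155) [ 18 118 181]
lid (array([551.8, 130.4]), array([133.3, 107.5]), 10.9)
ridge (array([550.3, 128.7]), array([56.9, 15.4]), 12.8)
tub (array([ 542.1, -143.4]), array([103.1, 129.3]), 84.2)
fin (array([ 447.5, -132.9]), array([38.9, 16. ]), 2.3) mid [ 0.44568148 -0.13210804  0.052     ]
felt (array([662.1, 107.5]), array([127. , 109.2]), 5.0)
```

View pics/z.png

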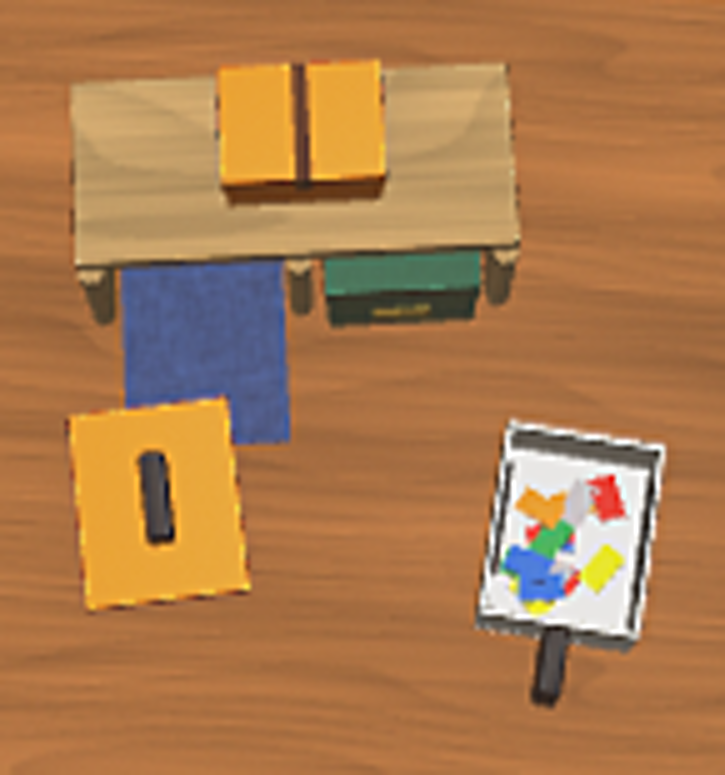

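Crop ×5: riser top front corners at (78,267), (520,245), rear corners at (70,88), (505,65). The lid overlaps the felt's front left corner; the tub's fin points to the robot.

Run:
```python
from h import *
s=np.load('pics/top0.npy',allow_pickle=True).item()
c=[np.array(p)/5+np.array([210,105])-.4 for p in[(78,265),(520,244),(505,65),(70,88)]]
P=np.array([ray(s,p,.101)[:2] for p in c])*1000; print(P.round(1))
f=P[1]-P[0];b=P[2]-P[3]
for v in(f,b): print(np.linalg.norm(v),np.degrees(np.arctan2(v[1],v[0]))+90)
for a in(3.,4.,5.):
    a=np.radians(a);u=np.array([np.cos(a),np.sin(a)]);n=np.array([-u[1],u[0]])
    m=(P[0]+P[1])/2; O=m+22*u; print('riser O',O,'felt O',O+68*n, 'depth', (P[2]+P[3])/2-m)
# felt edges
q=[np.array(p)/5+np.array([210,105])-.4 for p in[(121,270),(125,405),(284,265),(290,441),(232,444)]]
F=np.array([ray(s,p,.001)[:2] for p in q])*1000;print(F.round(1))
for i,j in((0,1),(2,3)):
    v=F[i]-F[j];print(np.degrees(np.arctan2(v[1],v[0])))
```

```text
[[684.9 185.7]
 [717.6 -97.9]
 [842.1 -82.4]
 [807.2 202.4]]
285.5195656009441 6.5751047649929575
286.8920863044331 6.995381574633157
riser O [723.26057149  45.05688563] felt O [719.70172647 112.96369399] depth [123.35651191  16.10750151]
riser O [723.23713083  45.44013701] felt O [718.49369062 113.27449243] depth [123.35651191  16.10750151]
riser O [723.20700508  45.82292093] felt O [717.28041458 113.5641604 ] depth [123.35651191  16.10750151]
[[719.  171.5]
 [622.  160.1]
 [729.9  58.9]
 [603.8  45.8]
 [599.1  85.1]]
6.660645430839854
5.897240361295977
```

Request:
move_arm([
  {"dx":0.02,"dy":0.03,"dz":0.01,"fingers":1},
  {"dx":0.03,"dy":0.04},
  {"dx":0.03,"dy":0.04},
  {"dx":0.03,"dy":0.04},
  {"dx":0.03,"dy":0.04},
  {"dx":0.03,"dy":0.04},
  {"dx":0.03,"dy":0.04},
  {"dx":0.03,"dy":0.04},
  {"dx":0.03,"dy":0.04},
  {"dx":0.03,"dy":0.04},
  {"dx":0.03,"dy":0.04},
  {"dx":0.03,"dy":0.04},
])

```text
schema error: expected keys fingers, dx, dy, dz, wx, wy, wz
```

Request:
move_arm([
  {"dx":0.022,"dy":0.04,"dz":0,"wx":0,"wy":0,"wz":-0.01,"fingers":1},
  {"dx":0.022,"dy":0.04,"dz":0,"wx":0,"wy":0,"wz":-0.01,"fingers":1},
  {"dx":0.022,"dy":0.04,"dz":0,"wx":0,"wy":0,"wz":-0.01,"fingers":1},
  {"dx":0.022,"dy":0.04,"dz":0,"wx":0,"wy":0,"wz":-0.01,"fingers":1},
  {"dx":0.022,"dy":0.04,"dz":0,"wx":0,"wy":0,"wz":-0.01,"fingers":1},
  {"dx":0.022,"dy":0.04,"dz":0,"wx":0,"wy":0,"wz":-0.01,"fingers":1},
  {"dx":0.022,"dy":0.04,"dz":0,"wx":0,"wy":0,"wz":0,"fingers":1},
  {"dx":0.022,"dy":0.04,"dz":0,"wx":0,"wy":0,"wz":0,"fingers":1},
  {"dx":0.022,"dy":0.04,"dz":0,"wx":0,"wy":0,"wz":0,"fingers":1},
  {"dx":0.022,"dy":0.04,"dz":0,"wx":0,"wy":0,"wz":0,"fingers":1},
  {"dx":0.022,"dy":0.04,"dz":0,"wx":0,"wy":0,"wz":0,"fingers":1},
  {"dx":0.022,"dy":0.04,"dz":0,"wx":0,"wy":0,"wz":0,"fingers":1},
])

```text
clock: 1.3
eef_pos: [0.419, -0.1239, 0.2392]
tool_rot: [2.422, -2.001, -0.0]
wrist_force: [1.5, -1.3, -0.4]
finger_gap: 1.004
```

Request:
move_arm([
  {"dx":0.022,"dy":0.0423,"dz":0,"wx":0,"wy":0,"wz":0,"fingers":1},
  {"dx":0.022,"dy":0.0423,"dz":0,"wx":0,"wy":0,"wz":0,"fingers":1},
  {"dx":0.022,"dy":0.0423,"dz":0,"wx":0,"wy":0,"wz":0,"fingers":0.8},
  {"dx":0.022,"dy":0.0423,"dz":-0.02,"wx":0,"wy":0,"wz":0,"fingers":0.6},
  {"dx":0.022,"dy":0.0423,"dz":-0.025,"wx":0,"wy":0,"wz":0,"fingers":0.6},
  {"dx":0.022,"dy":0.0423,"dz":-0.025,"wx":0,"wy":0,"wz":0,"fingers":0.6},
  {"dx":0,"dy":0,"dz":-0.04,"wx":0,"wy":0,"wz":0,"fingers":0.6},
  {"dx":0,"dy":0,"dz":-0.04,"wx":0,"wy":0,"wz":0,"fingers":0.6},
  {"dx":0,"dy":0,"dz":-0.03,"wx":0,"wy":0,"wz":0,"fingers":0.6},
  {"dx":0,"dy":0,"dz":0,"wx":0,"wy":0,"wz":0,"fingers":0.6},
])

```text
clock: 2.3
eef_pos: [0.5434, 0.1202, 0.0597]
tool_rot: [2.417, -1.996, -0.008]
wrist_force: [-0.2, -0.1, -0.9]
finger_gap: 0.603
```

Run:
```python
from h import *
s=snap('side');save(s,'s1.png',(170,170,350,290),4.4)
print(ctrl.observe()['eef_pos'])
```

```text
[0.54509054 0.12043233 0.06195822]
```

View pics/s1.png

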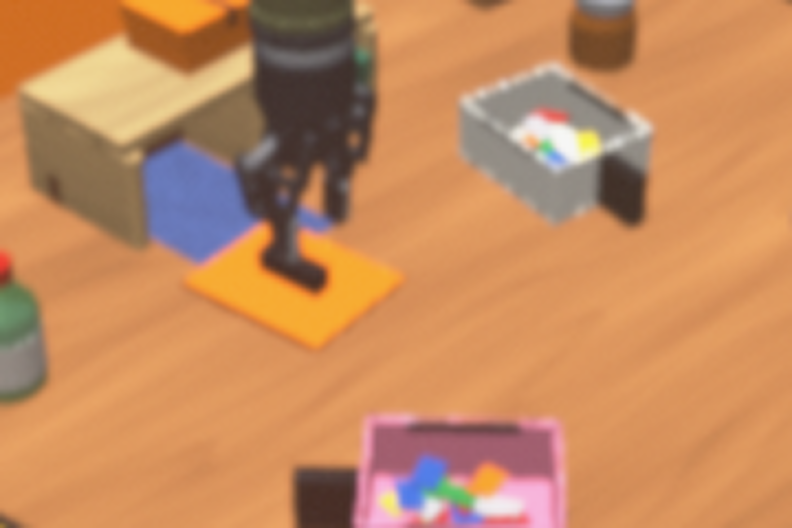

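Side crop: the gripper hangs over the lid (ridge at (295,268)), fingers either side; it fell a little short because of the speed cap. I correct, descend and grip.

Request:
move_arm([
  {"dx":0.006,"dy":0.009,"dz":-0.01,"wx":0,"wy":0,"wz":0,"fingers":0.6},
  {"dx":0,"dy":0,"dz":-0.02,"wx":0,"wy":0,"wz":0,"fingers":0.6},
  {"dx":0,"dy":0,"dz":0,"wx":0,"wy":0,"wz":0,"fingers":0.3},
  {"dx":0,"dy":0,"dz":0,"wx":0,"wy":0,"wz":0,"fingers":0},
  {"dx":0,"dy":0,"dz":0,"wx":0,"wy":0,"wz":0,"fingers":0},
  {"dx":0,"dy":0,"dz":0,"wx":0,"wy":0,"wz":0,"fingers":0},
], grip_force=60)

```text
clock: 2.95
eef_pos: [0.5537, 0.1301, 0.035]
tool_rot: [-2.42, 2.0, -0.002]
wrist_force: [-0.7, 0.2, 6.0]
finger_gap: 0.188
```

Request:
move_arm([
  {"dx":0,"dy":0,"dz":0.02,"wx":0,"wy":0,"wz":0,"fingers":0},
  {"dx":0,"dy":0,"dz":0.03,"wx":0,"wy":0,"wz":0,"fingers":0},
  {"dx":0,"dy":-0.01,"dz":0.03,"wx":0,"wy":0,"wz":0,"fingers":0},
  {"dx":-0.002,"dy":-0.033,"dz":0.02,"wx":0,"wy":0,"wz":-0.03,"fingers":0},
  {"dx":-0.002,"dy":-0.033,"dz":0,"wx":0,"wy":0,"wz":-0.04,"fingers":0},
  {"dx":-0.002,"dy":-0.033,"dz":0,"wx":0,"wy":0,"wz":-0.04,"fingers":0},
  {"dx":-0.002,"dy":-0.033,"dz":0,"wx":0,"wy":0,"wz":-0.04,"fingers":0},
  {"dx":-0.002,"dy":-0.033,"dz":0,"wx":0,"wy":0,"wz":-0.04,"fingers":0},
  {"dx":-0.002,"dy":-0.033,"dz":0,"wx":0,"wy":0,"wz":-0.04,"fingers":0},
  {"dx":0,"dy":-0.033,"dz":0,"wx":0,"wy":0,"wz":-0.04,"fingers":0},
  {"dx":0,"dy":-0.032,"dz":0,"wx":0,"wy":0,"wz":-0.02,"fingers":0},
  {"dx":0,"dy":0,"dz":0,"wx":0,"wy":0,"wz":0,"fingers":0},
])

```text
clock: 4.15
eef_pos: [0.5398, -0.1504, 0.1341]
tool_rot: [2.094, -2.337, 0.006]
wrist_force: [-0.1, -0.5, -0.9]
finger_gap: 0.188
```

Run:
```python
from h import *
o=ctrl.observe(); print(o['eef_pos'],o['tool_rot'],o['wrist_force'],o['finger_gap'])
s=snap('top');t=snap('side')
a=cv2.resize(s['frame'][160:260,260:390],None,fx=4,fy=4); b=cv2.resize(t['frame'][140:240,240:370],None,fx=4,fy=4)
cv2.imwrite('pics/c1.png',cv2.resize(np.hstack([a,b]),(800,308))[:,:,::-1])
z=o['eef_pos'][2]-.023+.005
m=mask(s,(10,140,150),(25,255,255),(285,170,370,250)); print('lid',rect(s,m,z))
```

```text
[ 0.53980139 -0.15040464  0.134116  ] [ 2.09445661 -2.33746946  0.00643463] [-0.09800929 -0.51245347 -0.89423103] 0.18800575226375366
lid (array([529. , -78.4]), array([251.6, 123.5]), 3.5)
```

View pics/c1.png

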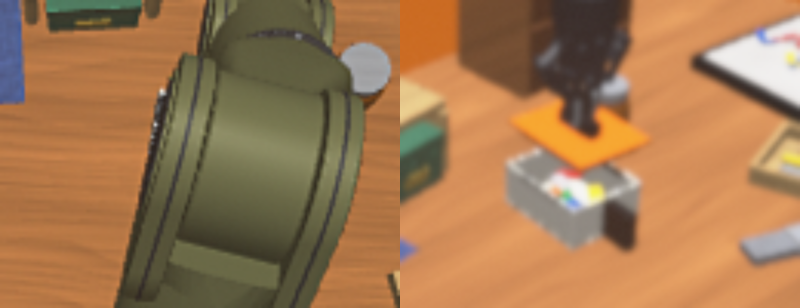

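Side half: the lid hangs over the tub (lid centre ≈(580,130), tub beneath ≈(572,195)); the top view is blocked by the arm. I measure both in the side view.

Run:
```python
from h import *
s0=np.load('pics/side0.npy',allow_pickle=True).item()
s=snap('side');o=ctrl.observe();p=o['eef_pos'];r=o['tool_rot'];print(p,r,np.degrees(2*np.arctan2(r[1],r[0]))+360-90)
for z in(p[2]-.023+.005,p[2]-.023+.0025): 
    m=mask(s,(10,150,150),(25,255,255),(265,165,340,215)); print('lid',rect(s,m,z))
# same on table, for bias check
m=mask(s0,(10,150,150),(25,255,255),(200,205,265,260));print('lid0',rect(s0,m,.017),rect(s0,m,.0145))
hsv=cv2.cvtColor(s0['frame'],cv2.COLOR_RGB2HSV)
m=mask(s0,(0,0,90),(180,60,255),(265,175,330,225)); P=big(m)
save(s0,'tubside.png',(260,170,335,230),8)
cv2.imwrite('pics/lidside.png',cv2.resize(s['frame'][150:230,255:350,::-1],None,fx=6,fy=6))
im=np.hstack([cv2.resize(s0['frame'][170:230,265:340,::-1],None,fx=5,fy=5),cv2.resize(s['frame'][165:225,265:340,::-1],None,fx=5,fy=5)])
cv2.imwrite('pics/both.png',im)
```

```text
[ 0.54070033 -0.14261377  0.13381753] [-2.10724323e+00  2.32906292e+00  4.25463101e-04] 534.2750766728836
lid (array([ 541.8, -154.6]), array([165.4, 166.8]), 74.1)
lid (array([ 544.7, -157.8]), array([165.9, 167.3]), 74.1)
lid0 (array([540. , 175.1]), array([199.9, 224.5]), 33.0) (array([542.6, 173.3]), array([200.4, 225.2]), 33.0)
```

View pics/both.png

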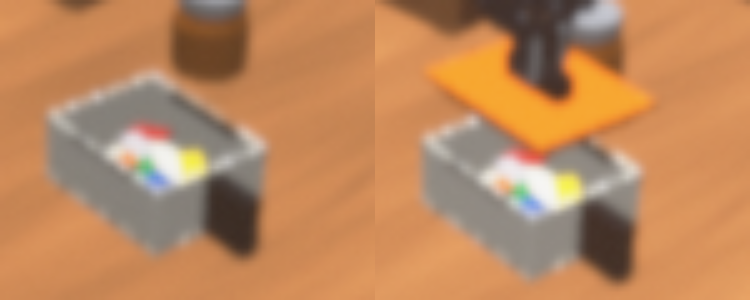

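Both panels: the tub rim corners are at (48,113), (153,73), (266,147), (155,197); the lid's left, right and front corners at (426,70), (655,101), (542,152), the rear one hidden.

Run:
```python
from h import *
s=np.load('pics/side0.npy',allow_pickle=True).item()
f=lambda p,oy:np.array(p)/5+[264.6,oy-.4]
T=np.array([ray(s,f(p,170),.056)[:2] for p in[(48,113),(153,73),(266,147),(155,197)]])*1000
print('tub',T.round(1),T.mean(0),'diag',(T[0]+T[2])/2,(T[1]+T[3])/2)
g=snap('side')
hsv=cv2.cvtColor(g['frame'],cv2.COLOR_RGB2HSV); print(hsv[185,275],hsv[200,310],hsv[185,300],hsv[183,284])
L=np.array([ray(s,f(p,165),.1158)[:2] for p in[(51,70),(280,100),(167,149)]])*1000
print('lid',L.round(1),'centre',(L[0]+L[1])/2)
for n,a,b in(('lidlong',L[2],L[0]),('lidshort',L[2],L[1]),('tub long',T[3],T[0]),('tub short',T[3],T[2])): v=b-a;print(n,np.linalg.norm(v),np.degrees(np.arctan2(v[1],v[0])))
m=mask(g,(16,150,200),(22,255,255),(265,160,340,215)); print(rect(g,m,.1155), len(big(m)))
```

```text
tub [[ 614.9 -100.5]
 [ 603.9 -201.3]
 [ 474.5 -187.6]
 [ 482.7  -79.9]] [ 543.9765302  -142.32466898] diag [ 544.66687874 -144.03049806] [ 543.28618166 -140.61883989]
[ 13 147 205] [ 15  16 164] [ 12 199 196] [ 18 204 247]
lid [[ 612.4  -99.8]
 [ 472.3 -193.5]
 [ 479.9  -85.1]] centre [ 542.35286204 -146.6655971 ]
lidlong 133.31027434481567 -6.322941441653242
lidshort 108.68449460485324 -94.02101449872052
tub long 133.79152297007866 -8.833338125909172
tub short 107.9379074128717 -94.36195135063542
(array([ 543.5, -144.1]), array([102.1, 131.8]), 85.2) 98
```

Request:
move_arm([
  {"dx":0.002,"dy":0.0005,"dz":-0.02,"wx":0,"wy":0,"wz":0,"fingers":0},
  {"dx":0,"dy":0,"dz":-0.016,"wx":0,"wy":0,"wz":0,"fingers":0},
  {"dx":0,"dy":0,"dz":-0.004,"wx":0,"wy":0,"wz":0,"fingers":0},
  {"dx":0,"dy":0,"dz":-0.003,"wx":0,"wy":0,"wz":0,"fingers":0},
  {"dx":0,"dy":0,"dz":0,"wx":0,"wy":0,"wz":0,"fingers":0},
])

```text
clock: 4.85
eef_pos: [0.5429, -0.1421, 0.0908]
tool_rot: [-2.108, 2.329, -0.0]
wrist_force: [0.5, 0.7, -0.7]
finger_gap: 0.186
```

Request:
move_arm([
  {"dx":0,"dy":0,"dz":-0.003,"wx":0,"wy":0,"wz":0,"fingers":0},
  {"dx":0,"dy":0,"dz":-0.002,"wx":0,"wy":0,"wz":0,"fingers":0},
  {"dx":0,"dy":0,"dz":0,"wx":0,"wy":0,"wz":0,"fingers":0},
])

```text
clock: 5.15
eef_pos: [0.5432, -0.1429, 0.0859]
tool_rot: [-2.107, 2.33, -0.002]
wrist_force: [-0.5, -0.7, 0.3]
finger_gap: 0.186
```

Run:
```python
from h import *
s=snap('side');cv2.imwrite('pics/e1.png',cv2.resize(s['frame'][165:235,255:345,::-1],None,fx=7,fy=7,interpolation=cv2.INTER_CUBIC))
o=ctrl.observe();print(o['wrist_force'],o['moment'],o['eef_pos'])
```

```text
[ 0.92822319 -0.39708225 -0.34363013] [-0.11986723 -0.15255689 -0.0125348 ] [ 0.54324582 -0.14286749  0.08585567]
```

View pics/e1.png

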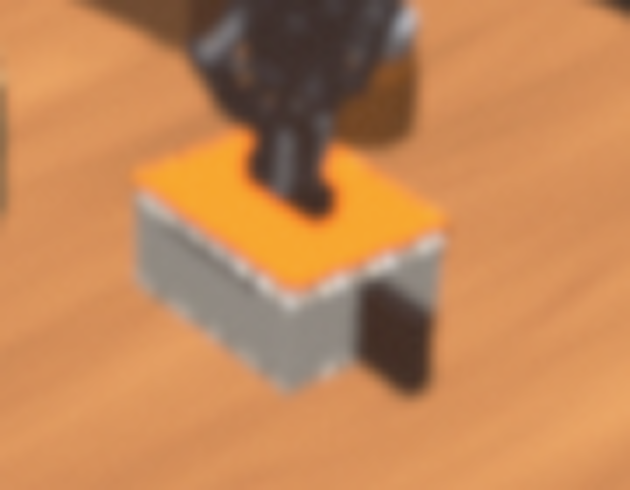

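The lid sits centred on the tub, still slightly high, with no side force. I press it down in small steps.

Request:
move_arm([
  {"dx":0,"dy":0,"dz":-0.002,"wx":0,"wy":0,"wz":0,"fingers":0},
  {"dx":0,"dy":0,"dz":-0.002,"wx":0,"wy":0,"wz":0,"fingers":0},
  {"dx":0,"dy":0,"dz":-0.002,"wx":0,"wy":0,"wz":0,"fingers":0},
  {"dx":0,"dy":0,"dz":0,"wx":0,"wy":0,"wz":0,"fingers":0},
  {"dx":0,"dy":0,"dz":0,"wx":0,"wy":0,"wz":0,"fingers":0},
])

```text
clock: 5.7
eef_pos: [0.5429, -0.1427, 0.0792]
tool_rot: [-2.107, 2.33, -0.0]
wrist_force: [1.5, -0.9, -2.1]
finger_gap: 0.186
```

Request:
move_arm([
  {"dx":0,"dy":0,"dz":-0.002,"wx":0,"wy":0,"wz":0,"fingers":0},
  {"dx":0,"dy":0,"dz":0,"wx":0,"wy":0,"wz":0,"fingers":0},
  {"dx":0,"dy":0,"dz":0,"wx":0,"wy":0,"wz":0,"fingers":0},
])

```text
clock: 6.0
eef_pos: [0.5429, -0.1428, 0.079]
tool_rot: [-2.107, 2.33, -0.001]
wrist_force: [-0.7, 0.2, 12.3]
finger_gap: 0.192
```

Request:
move_arm([
  {"dx":0,"dy":0,"dz":-0.002,"wx":0,"wy":0,"wz":0,"fingers":0},
  {"dx":0,"dy":0,"dz":0,"wx":0,"wy":0,"wz":0,"fingers":0},
  {"dx":0,"dy":0,"dz":0,"wx":0,"wy":0,"wz":0,"fingers":0},
])

```text
clock: 6.3
eef_pos: [0.5429, -0.1428, 0.0789]
tool_rot: [-2.107, 2.33, -0.002]
wrist_force: [-4.7, 1.4, 30.8]
finger_gap: 0.187
```

Request:
move_arm([
  {"dx":0,"dy":0,"dz":0.0035,"wx":0,"wy":0,"wz":0,"fingers":0},
  {"dx":0,"dy":0,"dz":0,"wx":0,"wy":0,"wz":0,"fingers":0.6},
  {"dx":0,"dy":0,"dz":0,"wx":0,"wy":0,"wz":0,"fingers":0.6},
  {"dx":0,"dy":0,"dz":0,"wx":0,"wy":0,"wz":0,"fingers":0.6},
  {"dx":0,"dy":0,"dz":0.02,"wx":0,"wy":0,"wz":0,"fingers":0.6},
  {"dx":0,"dy":0,"dz":0.04,"wx":0,"wy":0,"wz":0,"fingers":0.6},
  {"dx":-0.02,"dy":0.002,"dz":0.03,"wx":0,"wy":0,"wz":0,"fingers":0.6},
  {"dx":-0.025,"dy":0.002,"dz":0,"wx":0,"wy":0,"wz":0,"fingers":0.6},
  {"dx":-0.025,"dy":0.003,"dz":0,"wx":0,"wy":0,"wz":0,"fingers":0.6},
  {"dx":-0.02,"dy":0.002,"dz":0,"wx":0,"wy":0,"wz":0,"fingers":0.6},
  {"dx":0,"dy":0,"dz":0,"wx":0,"wy":0,"wz":0,"fingers":0.6},
  {"dx":0,"dy":0,"dz":0,"wx":0,"wy":0,"wz":0,"fingers":0.6},
])

```text
clock: 7.5
eef_pos: [0.4533, -0.1338, 0.1689]
tool_rot: [-2.107, 2.33, -0.001]
wrist_force: [-0.0, -0.4, -0.3]
finger_gap: 0.601
```

Run:
```python
from h import *
o=ctrl.observe();print(o['wrist_force'],o['eef_pos'],o['tool_rot'])
s=snap('side');
m=mask(s,(16,150,200),(22,255,255),(250,165,345,235)); print('lid',rect(s,m,.061))
cv2.imwrite('pics/g1.png',cv2.resize(s['frame'][150:235,245:350,::-1],None,fx=7,fy=7,interpolation=cv2.INTER_CUBIC))
```

```text
[-0.03064716 -0.36653568 -0.26241815] [ 0.45329737 -0.13376881  0.16893578] [-2.10718831e+00  2.32954986e+00 -6.70271129e-04]
lid (array([ 545.2, -147.8]), array([106.6, 128.1]), 83.6)
```

View pics/g1.png

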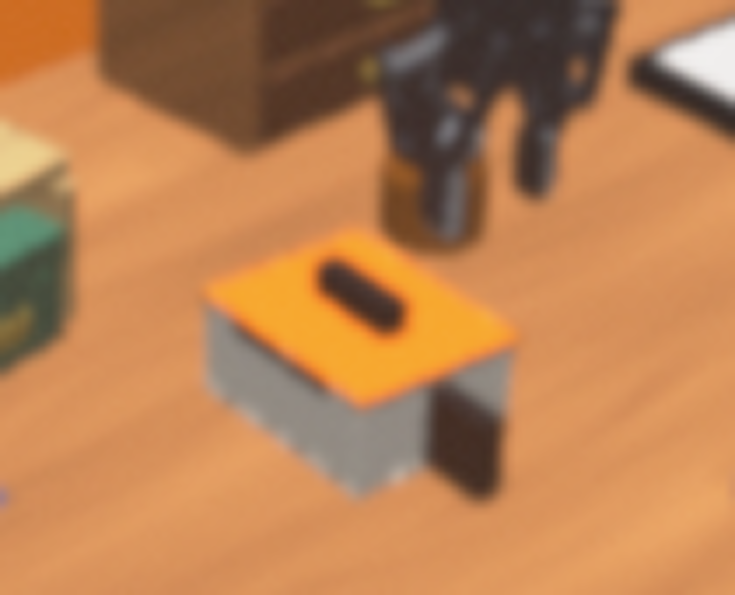

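The lid is seated level (its edge lies on the rim all round, front corner (365,405)); the open gripper is above the fin. I go down on the fin and grip it.

Request:
move_arm([
  {"dx":0,"dy":0,"dz":-0.04,"wx":0,"wy":0,"wz":0,"fingers":0.6},
  {"dx":0,"dy":0,"dz":-0.04,"wx":0,"wy":0,"wz":0,"fingers":0.6},
  {"dx":0,"dy":0,"dz":-0.03,"wx":0,"wy":0,"wz":0,"fingers":0.6},
  {"dx":0,"dy":0,"dz":-0.02,"wx":0,"wy":0,"wz":0,"fingers":0.6},
  {"dx":0,"dy":0,"dz":-0.01,"wx":0,"wy":0,"wz":0,"fingers":0.6},
  {"dx":0,"dy":0,"dz":0,"wx":0,"wy":0,"wz":0,"fingers":0.6},
  {"dx":0,"dy":0,"dz":0,"wx":0,"wy":0,"wz":0,"fingers":0.3},
  {"dx":0,"dy":0,"dz":0,"wx":0,"wy":0,"wz":0,"fingers":0.1},
  {"dx":0,"dy":0,"dz":0,"wx":0,"wy":0,"wz":0,"fingers":0},
  {"dx":0,"dy":0,"dz":0,"wx":0,"wy":0,"wz":0,"fingers":0},
  {"dx":0,"dy":0,"dz":0,"wx":0,"wy":0,"wz":0,"fingers":0},
])

```text
clock: 8.65
eef_pos: [0.4535, -0.134, 0.0302]
tool_rot: [-2.106, 2.329, -0.003]
wrist_force: [1.3, 0.3, 7.3]
finger_gap: 0.177
```

Request:
move_arm([
  {"dx":0.002,"dy":0.01,"dz":0,"wx":0,"wy":0,"wz":0.01,"fingers":0},
  {"dx":0.004,"dy":0.02,"dz":0,"wx":0,"wy":0,"wz":0.02,"fingers":0},
  {"dx":0.004,"dy":0.02,"dz":0,"wx":0,"wy":0,"wz":0.02,"fingers":0},
  {"dx":0.004,"dy":0.02,"dz":0,"wx":0,"wy":0,"wz":0.02,"fingers":0},
  {"dx":0.004,"dy":0.02,"dz":0,"wx":0,"wy":0,"wz":0.02,"fingers":0},
  {"dx":0.004,"dy":0.02,"dz":0,"wx":0,"wy":0,"wz":0.02,"fingers":0},
  {"dx":0.004,"dy":0.02,"dz":0,"wx":0,"wy":0,"wz":0.02,"fingers":0},
])

```text
clock: 9.35
eef_pos: [0.479, -0.0066, 0.0302]
tool_rot: [2.247, -2.193, 0.006]
wrist_force: [-1.6, -8.1, 6.8]
finger_gap: 0.174
```

Request:
move_arm([
  {"dx":0.004,"dy":0.02,"dz":0,"wx":0,"wy":0,"wz":0.02,"fingers":0},
  {"dx":0.004,"dy":0.02,"dz":0,"wx":0,"wy":0,"wz":0.02,"fingers":0},
  {"dx":0.004,"dy":0.02,"dz":0,"wx":0,"wy":0,"wz":0.02,"fingers":0},
  {"dx":0.005,"dy":0.02,"dz":0,"wx":0,"wy":0,"wz":0.02,"fingers":0},
  {"dx":0.004,"dy":0.013,"dz":0,"wx":0,"wy":0,"wz":0.006,"fingers":0},
  {"dx":0,"dy":0,"dz":0,"wx":0,"wy":0,"wz":0,"fingers":0},
  {"dx":0,"dy":0,"dz":0,"wx":0,"wy":0,"wz":0,"fingers":0},
])

```text
clock: 10.05
eef_pos: [0.5006, 0.0902, 0.0302]
tool_rot: [-2.345, 2.087, -0.002]
wrist_force: [0.2, 1.5, 5.9]
finger_gap: 0.179
```

Run:
```python
from h import *
o=ctrl.observe();p=o['eef_pos'];r=o['tool_rot'];print(o['wrist_force'],p,r,(np.degrees(2*np.arctan2(r[1],r[0]))-90)%180)
s=snap('top');t=snap('side')
for n,q,roi in(('top',s,(200,150,300,240)),('side',t,(170,180,300,270))):
    m=mask(q,(16,150,200),(22,255,255),roi); print(n,rect(q,m,.061))
a=cv2.resize(s['frame'][120:260,200:340],(400,400)); b=cv2.resize(t['frame'][150:290,160:300],(400,400))
cv2.imwrite('pics/p1.png',np.hstack([a,b])[:,:,::-1])
```

```text
[0.22102471 1.52809621 5.88553491] [0.50060221 0.09016024 0.03019933] [-2.34475266e+00  2.08723901e+00 -1.94170839e-03] 6.650678017184873
top (array([594.7,  56.6]), array([132.4,  29.8]), 13.1)
side (array([592. ,  99.7]), array([129.2, 102.5]), 6.5)
```

View pics/p1.png

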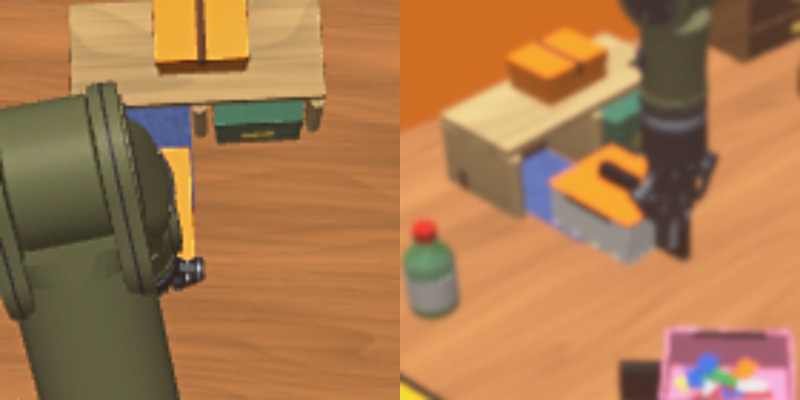

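The tub stands in front of the bay, lined up with the felt (left: lid's right edge x≈192, felt edge ≈190; right: lid centre as planned). I slide it in.

Request:
move_arm([
  {"dx":0.01,"dy":0.00115,"dz":0,"wx":0,"wy":0,"wz":0,"fingers":0},
  {"dx":0.01,"dy":0.00115,"dz":0,"wx":0,"wy":0,"wz":0,"fingers":0},
  {"dx":0.01,"dy":0.00115,"dz":0,"wx":0,"wy":0,"wz":0,"fingers":0},
  {"dx":0.01,"dy":0.00115,"dz":0,"wx":0,"wy":0,"wz":0,"fingers":0},
  {"dx":0.01,"dy":0.00115,"dz":0,"wx":0,"wy":0,"wz":0,"fingers":0},
  {"dx":0.01,"dy":0.00115,"dz":0,"wx":0,"wy":0,"wz":0,"fingers":0},
])

```text
clock: 10.75
eef_pos: [0.5481, 0.0942, 0.03]
tool_rot: [2.333, -2.076, -0.021]
wrist_force: [-20.6, -2.6, 25.1]
finger_gap: 0.177
```

Run:
```python
from h import *
o=ctrl.observe();p=o['eef_pos'];r=o['tool_rot'];print(o['clock'],o['wrist_force'],o['moment'],p,r,(np.degrees(2*np.arctan2(r[1],r[0]))-90)%180)
s=snap('top');t=snap('side');o=ctrl.observe();print(o['wrist_force'],o['eef_pos'])
m=mask(t,(16,150,200),(22,255,255),(170,180,300,270)); print(rect(t,m,.061))
a=cv2.resize(s['frame'][120:220,210:310],(400,400)); b=cv2.resize(t['frame'][160:260,165:265],(400,400))
cv2.imwrite('pics/q1.png',np.hstack([a,b])[:,:,::-1])
```

```text
10.75 [-20.57086958  -2.61575322  25.11953283] [-0.19431133  3.86851105  0.04438433] [0.54809993 0.09417276 0.03003797] [ 2.33320872 -2.07589094 -0.02147493] 6.68005713717838
[-10.72117483  -0.72058947  17.46894805] [0.55316458 0.09494232 0.03001639]
(array([644.2, 104.1]), array([128.2, 103.3]), 6.9)
```

View pics/q1.png

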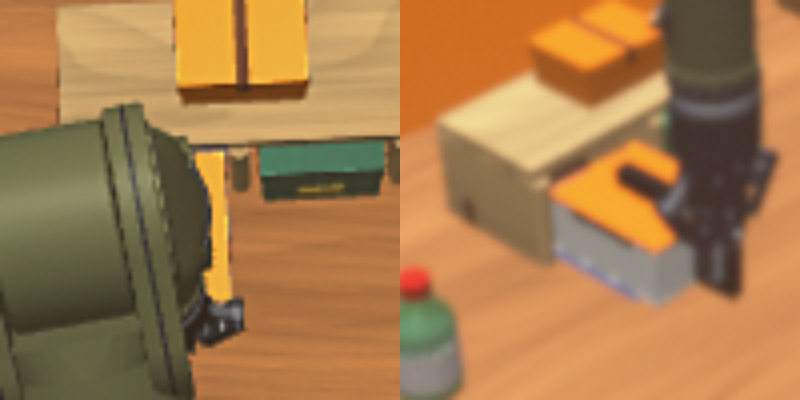

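Left: the lid's right edge (x≈228) lies beside the inner divider (230–248); right: the lid's rear corner is just inside the outer divider (≈550,190). The yaw holds at 6.7–6.9° and the tub was still creeping, so this is rubbing with a press-down; I ease z slightly and go slower.

Request:
move_arm([
  {"dx":0,"dy":0,"dz":0.0007,"wx":0,"wy":0,"wz":0,"fingers":0},
  {"dx":0,"dy":0,"dz":0,"wx":0,"wy":0,"wz":0,"fingers":0},
  {"dx":0,"dy":0,"dz":0,"wx":0,"wy":0,"wz":0,"fingers":0},
])

```text
clock: 11.15
eef_pos: [0.5558, 0.0954, 0.0299]
tool_rot: [2.342, -2.085, -0.007]
wrist_force: [-6.4, -1.2, 6.3]
finger_gap: 0.174
```

Request:
move_arm([
  {"dx":0.005,"dy":0.0006,"dz":0,"wx":0,"wy":0,"wz":0,"fingers":0},
  {"dx":0.005,"dy":0.0006,"dz":0,"wx":0,"wy":0,"wz":0,"fingers":0},
  {"dx":0.005,"dy":0.0006,"dz":0,"wx":0,"wy":0,"wz":0,"fingers":0},
  {"dx":0.005,"dy":0.0006,"dz":0,"wx":0,"wy":0,"wz":0,"fingers":0},
  {"dx":0.005,"dy":0.0006,"dz":0,"wx":0,"wy":0,"wz":0,"fingers":0},
])

```text
clock: 11.65
eef_pos: [0.5773, 0.0979, 0.0301]
tool_rot: [2.338, -2.081, -0.014]
wrist_force: [-14.4, -1.8, 14.6]
finger_gap: 0.179
```

Request:
move_arm([
  {"dx":0.005,"dy":0.0006,"dz":0.0003,"wx":0,"wy":0,"wz":0,"fingers":0},
  {"dx":0.005,"dy":0.0006,"dz":0,"wx":0,"wy":0,"wz":0,"fingers":0},
  {"dx":0.005,"dy":0.0006,"dz":0,"wx":0,"wy":0,"wz":0,"fingers":0},
  {"dx":0.005,"dy":0.0006,"dz":0,"wx":0,"wy":0,"wz":0,"fingers":0},
  {"dx":0.005,"dy":0.0006,"dz":0,"wx":0,"wy":0,"wz":0,"fingers":0},
  {"dx":0.004,"dy":0.0005,"dz":0,"wx":0,"wy":0,"wz":0,"fingers":0},
  {"dx":0,"dy":0,"dz":0,"wx":0,"wy":0,"wz":0,"fingers":0},
])

```text
clock: 12.35
eef_pos: [0.6102, 0.102, 0.03]
tool_rot: [2.342, -2.085, -0.007]
wrist_force: [-6.5, -0.2, 5.1]
finger_gap: 0.178
```

Request:
move_arm([
  {"dx":0.003,"dy":0.0003,"dz":0,"wx":0,"wy":0,"wz":0,"fingers":0},
  {"dx":0.003,"dy":0.0003,"dz":0,"wx":0,"wy":0,"wz":0,"fingers":0},
  {"dx":0.003,"dy":0.0004,"dz":0,"wx":0,"wy":0,"wz":0,"fingers":0},
  {"dx":0,"dy":0,"dz":0,"wx":0,"wy":0,"wz":0,"fingers":0},
])

```text
clock: 12.75
eef_pos: [0.6188, 0.103, 0.03]
tool_rot: [2.341, -2.085, -0.008]
wrist_force: [-7.5, -0.1, 5.3]
finger_gap: 0.174
```

Request:
move_arm([
  {"dx":0.003,"dy":0.0003,"dz":0,"wx":0,"wy":0,"wz":0,"fingers":0},
  {"dx":0.002,"dy":0.0003,"dz":0,"wx":0,"wy":0,"wz":0,"fingers":0},
  {"dx":0,"dy":0,"dz":0,"wx":0,"wy":0,"wz":0,"fingers":0},
  {"dx":0,"dy":0,"dz":0,"wx":0,"wy":0,"wz":0,"fingers":0},
])

```text
clock: 13.15
eef_pos: [0.6234, 0.1036, 0.03]
tool_rot: [2.341, -2.084, -0.008]
wrist_force: [-8.5, -1.3, 7.9]
finger_gap: 0.178
```

Request:
move_arm([
  {"dx":0.002,"dy":0.0002,"dz":0,"wx":0,"wy":0,"wz":0,"fingers":0},
  {"dx":0.002,"dy":0.0002,"dz":0,"wx":0,"wy":0,"wz":0,"fingers":0},
  {"dx":0,"dy":0,"dz":0,"wx":0,"wy":0,"wz":0,"fingers":0},
  {"dx":0,"dy":0,"dz":0,"wx":0,"wy":0,"wz":0,"fingers":0},
])

```text
clock: 13.55
eef_pos: [0.6273, 0.104, 0.03]
tool_rot: [2.341, -2.084, -0.009]
wrist_force: [-8.6, -0.5, 7.1]
finger_gap: 0.177
```

Request:
move_arm([
  {"dx":0.002,"dy":0.0002,"dz":0,"wx":0,"wy":0,"wz":0,"fingers":0},
  {"dx":0.002,"dy":0.0002,"dz":0,"wx":0,"wy":0,"wz":0,"fingers":0},
  {"dx":0,"dy":0,"dz":0,"wx":0,"wy":0,"wz":0,"fingers":0},
  {"dx":0,"dy":0,"dz":0,"wx":0,"wy":0,"wz":0,"fingers":0},
])

```text
clock: 13.95
eef_pos: [0.6279, 0.104, 0.0301]
tool_rot: [2.337, -2.081, -0.016]
wrist_force: [-15.6, -1.5, 15.1]
finger_gap: 0.177
```

Request:
move_arm([
  {"dx":0.002,"dy":0.0002,"dz":0,"wx":0,"wy":0,"wz":0,"fingers":0},
  {"dx":0.002,"dy":0.0002,"dz":0,"wx":0,"wy":0,"wz":0,"fingers":0},
  {"dx":0,"dy":0,"dz":0,"wx":0,"wy":0,"wz":0,"fingers":0},
  {"dx":0,"dy":0,"dz":0,"wx":0,"wy":0,"wz":0,"fingers":0},
])

```text
clock: 14.35
eef_pos: [0.6278, 0.1041, 0.0301]
tool_rot: [2.332, -2.076, -0.024]
wrist_force: [-25.6, -1.8, 21.4]
finger_gap: 0.181
```

Force climbs with no travel: the tub is against the stop. I relax the push, let go and rise.

Request:
move_arm([
  {"dx":-0.005,"dy":-0.0005,"dz":0,"wx":0,"wy":0,"wz":0,"fingers":0},
  {"dx":0,"dy":0,"dz":0,"wx":0,"wy":0,"wz":0,"fingers":0},
  {"dx":0,"dy":0,"dz":0,"wx":0,"wy":0,"wz":0,"fingers":0.5},
  {"dx":0,"dy":0,"dz":0,"wx":0,"wy":0,"wz":0,"fingers":0.5},
  {"dx":-0.003,"dy":0,"dz":0,"wx":0,"wy":0,"wz":0,"fingers":0.5},
  {"dx":0,"dy":0,"dz":0,"wx":0,"wy":0,"wz":0,"fingers":0.5},
  {"dx":0,"dy":0,"dz":0.02,"wx":0,"wy":0,"wz":0,"fingers":0.5},
  {"dx":0,"dy":0,"dz":0.04,"wx":0,"wy":0,"wz":0,"fingers":0.5},
  {"dx":0,"dy":0,"dz":0.04,"wx":0,"wy":0,"wz":0,"fingers":0.5},
  {"dx":-0.01,"dy":0,"dz":0.04,"wx":0,"wy":0,"wz":0,"fingers":0.5},
  {"dx":-0.03,"dy":-0.03,"dz":0.04,"wx":0,"wy":0,"wz":0,"fingers":0.5},
])

```text
clock: 15.45
eef_pos: [0.5983, 0.0841, 0.2066]
tool_rot: [-2.347, 2.077, -0.002]
wrist_force: [0.4, -0.7, 0.5]
finger_gap: 0.502
```

Request:
move_arm([
  {"dx":-0.02,"dy":-0.04,"dz":0.01,"wx":0,"wy":0,"wz":0,"fingers":0.5},
  {"dx":-0.02,"dy":-0.04,"dz":0.01,"wx":0,"wy":0,"wz":0,"fingers":0.5},
  {"dx":-0.02,"dy":-0.04,"dz":0,"wx":0,"wy":0,"wz":0,"fingers":0.5},
  {"dx":-0.02,"dy":-0.04,"dz":0,"wx":0,"wy":0,"wz":0,"fingers":0.5},
  {"dx":-0.02,"dy":-0.04,"dz":0,"wx":0,"wy":0,"wz":0,"fingers":0.5},
  {"dx":-0.02,"dy":-0.04,"dz":0,"wx":0,"wy":0,"wz":0,"fingers":0.5},
  {"dx":0,"dy":-0.04,"dz":0,"wx":0,"wy":0,"wz":0,"fingers":0.5},
  {"dx":0,"dy":-0.04,"dz":0,"wx":0,"wy":0,"wz":0,"fingers":0.5},
  {"dx":0,"dy":-0.04,"dz":0,"wx":0,"wy":0,"wz":0,"fingers":0.5},
  {"dx":0,"dy":0,"dz":0,"wx":0,"wy":0,"wz":0,"fingers":0.5},
])

```text
clock: 16.45
eef_pos: [0.4746, -0.2886, 0.2246]
tool_rot: [2.333, -2.099, 0.007]
wrist_force: [-0.3, 0.1, 0.5]
finger_gap: 0.501
```

Run:
```python
from h import *
o=ctrl.observe();print(o['clock'],o['wrist_force'],o['eef_pos'])
s=snap('top');t=snap('side')
m=mask(s,(0,0,0),(180,255,70),(225,180,270,215)); print('fin top',rect(s,m,.052))
u=np.array([np.cos(np.radians(6.6)),np.sin(np.radians(6.6))]);print('expected fin end/centre',np.array([715.3,113.9])-110*u,np.array([715.3,113.9])-87.5*u)
a=cv2.resize(s['frame'][120:230,205:315],(400,400)); b=cv2.resize(t['frame'][150:260,165:275],(400,400))
cv2.imwrite('pics/f1.png',np.hstack([a,b])[:,:,::-1])
```

```text
16.45 [-0.26969199  0.10194398  0.51311925] [ 0.47464551 -0.2886342   0.22455943]
fin top (array([612.9,  99.9]), array([34.3, 13.2]), 4.5)
expected fin end/centre [606.02899578 101.25691345] [628.37988301 103.84299933]
```

View pics/f1.png

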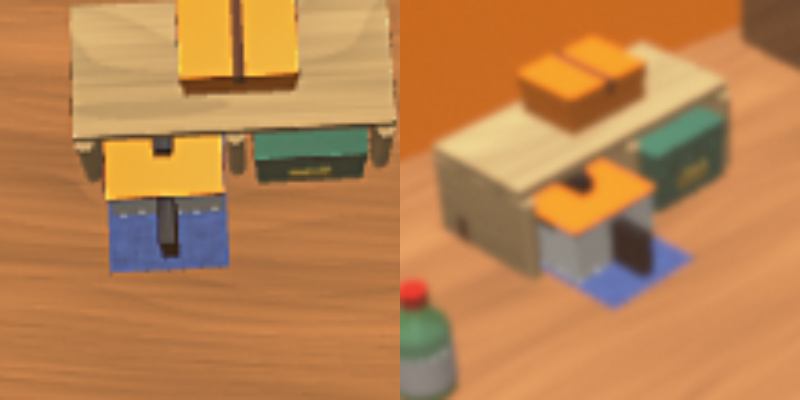

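Left: the lid's front edge is at row ≈198 from (106) to (224), parallel to the shelf's front edge (row ≈136), with the fin towards the front; right: lid level, green box and gift box in place. I check how far it is in numerically.

Run:
```python
from h import *
s=snap('top'); f=lambda x,y:np.array([x,y])/3.636+[204.6,119.6]
L=[ray(s,f(*p),.059)[:2]*1000 for p in((106,200),(224,197))]
S=[ray(s,f(*p),.101)[:2]*1000 for p in((74,138),(398,121))]
d=S[1]-S[0];d/=np.linalg.norm(d);n=np.array([-d[1],d[0]])
print([round(float((S[0]-l)@n),1) for l in L],'want 45; yaw',[np.degrees(np.arctan2(v[1],v[0]))+90 for v in(L[1]-L[0],d)])
c=L[0]+L[1];print('lid mid along shelf',float((c/2-S[0])@d),'want 76')
```

```text
[45.3, 48.4] want 45; yaw [np.float64(5.206480533980994), np.float64(6.8758979632783905)]
lid mid along shelf 75.93742466548143 want 76
```

Run:
```python
from h import *
s=snap('top'); g=s['frame'].astype(float)
def edge(cols,r0,r1,ch,z):   # sub-pixel row of strongest vertical gradient
    P=[]
    for c in cols:
        d=np.abs(np.diff(g[r0:r1,c,ch])); k=d.argmax(); w=d[max(k-1,0):k+2]
        r=r0+.5+np.average(np.arange(max(k-1,0),max(k-1,0)+len(w)),weights=w); P.append(ray(s,(c,r),z)[:2]*1000)
    P=np.array(P); k=np.polyfit(P[:,1],P[:,0],1); e=P[:,0]-np.polyval(k,P[:,1]); ok=abs(e)<1.5
    k=np.polyfit(P[ok,1],P[ok,0],1); return k,ok.sum(),e.std()
a=edge(list(range(237,247))+list(range(253,264)),168,180,0,.061); b=edge(range(230,310),148,162,0,.101)
for k,n,e in(a,b): print('yaw',np.degrees(np.arctan(-k[0])),n,e)
for y in(63,103,163): print(y,(np.polyval(b[0],y)-np.polyval(a[0],y))*np.cos(np.radians(6.7)))
```

```text
yaw 6.736722121337947 19 0.8008633886201194
yaw 7.073369851810623 60 1.5142761606987396
63 45.35103453201362
103 45.11419113783688
163 44.758926046571766
```

The edge fits put the lid's front 45 mm ahead of the shelf edge (45 wanted), square to 0.3°. I hand in.

```bash
python3 -c "
from workcell import ctrl
print(ctrl.hand_in())"
```

```text
the job is handed in; nothing more can be done
None
```

The lid is pressed on, and the closed tub is home in the felted bay with its grip to the front. I let go and handed the job in at about 16.5 s on the robot's clock (limit 61 s).

- **Lid:** I placed it on the white tub and pressed to about 31 N. It stopped moving at exactly the seated height, and the pictures show its edge on the rim all round.
- **Slide:** I slid the tub by its fin along the table. There was more rubbing than expected on the felt, with the arm pressing down up to 25 N. I eased that and went slower.
- **Home:** At the stop the push rose to about 26 N with no further travel.
- **Last checks:** Edge fits from the top camera put the lid's front 45 mm ahead of the shelf edge, where 45 mm is wanted, and square to about 0.3°. The arm was clear of everything, and the boxes on and in the riser look unmoved.
- **Disagreements:** My first rough check, from hand-read corners, gave 45 to 48 mm and 1.7° off square. The finer edge fit did not bear that out. The final arm position was also about 2 mm deeper than the first camera estimate, which is within the calibration error.

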